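Draw the long ruler out of its covered box

ROBOT

A 6-joint arm with a two-finger parallel gripper is mounted at the origin on the work surface. World frame = base frame: x ahead of the robot, y to its left, z up, the work surface at z = 0. Lengths are in m, angles in rad, forces in N, time in s.
With the tool pointing down it reaches from about 0.325 to 0.875 m from the base axis. Payload 4.4 kg.
Tool frame: the origin (TCP) lies midway between the tips of the shut fingers; the grasp point (between the pads) lies 19 mm behind it; z points along the fingers, y is the line along which they close (so a half turn about z gives the same grasp; the last joint's range is limited). The gripper opens to 85 mm and grips with 20 to 120 N. Pads are 22 mm wide; open, the fingers measure 114 mm over their backs; the gripper's body (76 mm by 85 mm) begins 54 mm behind the grasp point. The pads swing forward as they close: fully open they stand 13 mm farther back than shut.
Start: joints at [-1.337, 0.207, 1.542, -0, 1.393, -0.15], TCP at [0.215, -0.533, 0.231] pointing down, gripper open.
Joint ranges: [-2.73, 2.73], [-0.86, 2.22], [0.23, 2.46], [-1.11, 4.25], [0.08, 2.63], [-2.82, 2.82]. Speed limits (rad/s): [2.79, 2.79, 3.14, 3.14, 3.14, 3.14].

INTERFACE

Orientations are given as a 3x3 rotation matrix whose columns are the frame's x, y, z axes.
In Python, from station import readout, cams, ticket, models gives the robot as it stands.
- The arm moves only by the tool carry_out, never from a script. Its arguments are lists of equal length, an entry for each row: "translation": the shift along the tool's x, y, z in m, a list of three; "roll": the turn about the tool's z in degrees; "claw": the finger opening in m, from 0 to 0.0854. In form: {"translation": [[tx, ty, tz], ...], "roll": [roll, ...], "claw": [claw, ...]}. A call has exactly 10 rows; each row shifts and turns the commanded pose from where the row before left it, along the tool's axes as they then stand; what a row does not reach is not made up. A row lasts 1/10 s, in which the tool goes at most 50 mm and 8.59 degrees, less where a joint would pass 70% of its speed; a pose out of reach is approached as far as the arm can. A call with a gripper value outside its range is refused whole. The fingers move at their own pace and stop on an object; "squeeze" is the grip in N (left out, the last holds). Time passes only in rows, so rows that do not move let the fingers close, or fill a call up. It gives the time, the measured TCP pose, the force, the opening and the grip force at its end, in the units of the state.
- readout.get_obs(): the state, without advancing time (a new reading comes with each control period).
- cams.snapshot(name): name is "scene" or "side" or "wrist"; returns a dict with "image" (384x512x3 uint8, red, green, blue), "z_map" (384x512 float32, m along the optical axis (not along the pixel's ray), 0 where there is no reading), "camera_matrix" (3x3 intrinsics, pixels), "position" and "orientation" of the camera in the world; the wrist camera has in their place "mount" (4x4, takes a point from camera to tool coordinates, whose origin is the TCP and whose axes are the flange's). Camera axes: x right, y down, z forward; pixel columns grow to the right and rows downward; lengths in m; the calibration is good to about 2 mm. The wrist camera is an equidistant fisheye: a pixel r from the principal point sees the ray r / f radians off the axis. A picture is of the moment at which its call begins: read the wrist's pose just before it.
- ticket.hand_in(): hands the job in; it is judged then, once.
Trained networks look in a picture, given as the dict that the camera call returned (one of the last four; its "shot" number tells which), for a name from the list of things; names that differ only in an ending like _2 or _b are one class to them, and where a whole thing is asked for, a point or a joint stands for the part that bears it (a point fixed in the world has none). Each returns a list of dicts, best first, with "confidence" (0 to 1); they miss things now and then, are a little off and sometimes report something else, mostly with a low value. They report only what shows in the picture. A call takes as long as a camera call.
- models.regions_of(thing, picture): "pixels" (384x512 bool, what is visible of it) and "at" ([column, row] in pixels, amid what is visible of it).
- models.tip_of(thing, picture): "at" ([column, row] in pixels: a listed point, or the origin of a listed thing).
The state is a dict: "clock": time; "q": joint angles; "joint_velocities": joint speeds; "tau": joint torques, N m; "tcp_pos": TCP position; "tcp_rot": TCP orientation; "wrist_force": force on the tool from outside, world axes, zero at the start; "torque": the same for the moment, N m; "finger_gap": opening from 0.0 (shut) to 1.0 (fully open); "grip_force": force on a finger pad.
Only numpy, scipy, OpenCV 4.12 (cv2) and the standard library are available. Lean on these libraries where they do the work, as an engineer would, in place of code of your own. Each camera call takes 0.05 s, during which the arm holds its last target. There are 200 camera calls.

TASK

The safety ruler lies in the wooden box with both its ends tucked under the fixed end covers, and it is longer than the box's mouth. Take it by its red grip, ease it out at a slant through the mouth without forcing it against the box, and finish holding it still and roughly level in the gripper over the box, the whole ruler at least 8 cm higher than the top of the box and touching nothing else; do not put it down or let go. Leave the other things on the desk, and the eraser in the box, where they are.

Things in the scene. Friction and masses are not known exactly. Their poses are not given: they have to be found in the camera images.
- box: fixed wooden box, long along its y, open at the middle of its top. Origin: centre of its underside, on the desk; z up. Outside 156 (x) x 396 (y) x 56 high; walls 8 thick, floor 6 thick (green); inside 140 (x) x 380 (y). Its y runs within 0.42 rad of world y.
- box_mouth (a point): centre of the box's mouth, at the top of the box (56 above the desk). The mouth is 140 (x) x 250 (y of the box). Beyond it at each y end a fixed cover 65 long and 8 thick spans the box's width (underside 48 above the desk, top 56); the space under each cover is 42 high and open to the mouth.
- ruler_grip (a point): where to grasp the ruler: middle of its length and width, 27 above its underside, inside the red grip bar (18 wide in x, 130 long in y, from 4 to 40 above the underside, centred). Ruler axes: y along its length, z up from blade to bar. Rigid, about 170 g (varies), balanced at the middle of its length.
- ruler_end_a (a point): middle of the ruler's +y end, half-way through its flat aluminium blade, which is 36 (x) x 300 (y) x 4 thick; 2 above the underside. The ruler starts flat on the box's floor, its y within 0.05 rad of the box's y, each end 10 to 40 under a cover, and at least 25 short of the box's end wall.
- ruler_end_b (a point): middle of the ruler's -y end, half-way through the blade (2 above its underside)
- eraser: white eraser, 18 x 45 x 14, lying in the box's mouth beside the ruler (at about x = +58 in the box's frame); origin centre of its underside (leave it alone)
- book: closed red book lying flat, 130 x 190 x 30; origin centre of its underside (leave it alone)
- mug: blue mug, radius 40, height 90, handle at its +y; origin centre of its underside (leave it alone)
- glue_bottle: white glue bottle with orange cap, radius 25, height 120; origin centre of its underside (leave it alone)
- elephant: bronze elephant on a marble base 50 x 85, 71 high; stands close beside the box; origin centre of its underside (leave it alone)
- stapler: black stapler, 36 x 125 x 38 high; stands close beside the box; origin centre of its underside (leave it alone)
- globe: small globe on a brass foot, radius 36, height 105; origin centre of its underside (leave it alone)

How it is judged:
By the outcome, as a careful person would: the job done as asked, in the order asked, and still so for the second after the job is handed in, while the arm keeps its last pose, push and grip.
It also fails if it takes over 48 s, if anything falls off the work surface, if the arm or the gripper's body presses on something with over 40 N, if the wrist force passes 120 N, or if a joint passes its speed limit or range.

## Working session

There is one attempt and no reset: what is moved stays moved. The work goes in short steps, Python scripts to look and compute and a tool call to move; the robot and the scene stay as the last step left them, time stands still between calls to the robot, and variables do not carry over. Pictures are saved under pics/ and viewed, at most 10 in all, crops included, and the job is handed in when it is done.

Besides the shell and the picture viewer there is one more tool, called after "Call:" by a JSON object that holds its "name" and its "arguments", one argument or row to a line. carry_out: Moves the arm, as the interface text tells. Its arguments: {"type":"object","properties":{"translation":{"type":"array"},"roll":{"type":"array"},"claw":{"type":"array"},"squeeze":{"type":"number"}},"required":["translation","roll","claw"]}

```bash
ls; mkdir -p pics
cat > h.py <<'E'
import numpy as np, cv2
from station import readout, cams, ticket, models
def world(p,uv,z=None):
    K=p["camera_matrix"];u,v=uv
    d=p["z_map"][int(round(v)),int(round(u))] if z is None else z
    c=np.array([(u-K[0,2])/K[0,0]*d,(v-K[1,2])/K[1,1]*d,d])
    return np.array(p["orientation"])@c+np.array(p["position"])
def ray(p,uv):
    K=p["camera_matrix"];u,v=uv
    r=np.array(p["orientation"])@np.array([(u-K[0,2])/K[0,0],(v-K[1,2])/K[1,1],1])
    return np.array(p["position"]),r/np.linalg.norm(r)
def tri(rs):
    A=np.zeros((3,3));b=np.zeros(3)
    for o,d in rs:
        M=np.eye(3)-np.outer(d,d);A+=M;b+=M@o
    return np.linalg.solve(A,b)
E
cat > a.py <<'E'
from h import *
np.set_printoptions(precision=4,suppress=True)
o=readout.get_obs();print(o)
P={n:cams.snapshot(n) for n in("scene","side")}
cv2.imwrite("pics/a.png",cv2.cvtColor(np.hstack([P["scene"]["image"],P["side"]["image"]]),cv2.COLOR_RGB2BGR)[:, :])
im=cv2.imread("pics/a.png");cv2.imwrite("pics/a.png",np.vstack([im[:,:512],im[:,512:]])[:, :] if 0 else cv2.resize(im,(800,300)))
for n in P: cv2.imwrite(f"pics/{n}0.png",cv2.cvtColor(P[n]["image"],cv2.COLOR_RGB2BGR))
for t in["ruler_grip","ruler_end_a","ruler_end_b","box_mouth","box","eraser","elephant","stapler","mug","globe","glue_bottle","book"]:
    rs=[]
    for n in P:
        r=models.tip_of(t,P[n])
        for k in r[:2]:
            print(t,n,np.round(k["at"],1),round(k["confidence"],2),world(P[n],k["at"]))
        if r: rs.append(ray(P[n],r[0]["at"]))
    if len(rs)==2: print("   tri",t,tri(rs))
E
python3 a.py
```

```text
pics
{'clock': 0.0, 'q': array([-1.3375,  0.2075,  1.543 , -0.    ,  1.3935, -0.1505]), 'joint_velocities': array([ 0.0007,  0.0005,  0.0004,  0.0012, -0.    , -0.0006]), 'tau': array([ -0.0016, -38.304 , -29.1597,  -0.0003,   0.0105,  -0.    ]), 'tcp_pos': array([ 0.2151, -0.5324,  0.2301]), 'tcp_rot': array([[ 0.9273,  0.3744, -0.0005],
       [ 0.3744, -0.9273,  0.0023],
       [ 0.0004, -0.0023, -1.    ]]), 'wrist_force': array([-0.0181, -0.3069, -0.3551]), 'torque': array([ 0.022 , -0.0212,  0.0387]), 'grip_force': 0.0, 'finger_gap': 1.0034248751367694}
ruler_grip scene [274.6 188.3] 0.8 [0.5948 0.0333 0.0366]
ruler_grip side [259.8 211.2] 0.75 [0.5819 0.0578 0.0435]
ruler_grip side [256.2 198.8] 0.56 [ 0.6265 -0.0484  0.0057]
   tri ruler_grip [0.5887 0.0366 0.0267]
ruler_end_a scene [232.3 199.9] 0.81 [ 0.5814 -0.1189  0.057 ]
ruler_end_a scene [313.8 176.4] 0.68 [0.6268 0.1685 0.0556]
ruler_end_a side [281.4 192.7] 0.78 [ 0.5594 -0.1018  0.007 ]
   tri ruler_end_a [ 0.5558 -0.1059  0.0077]
ruler_end_b scene [232.3 199.9] 0.81 [ 0.5814 -0.1189  0.057 ]
ruler_end_b scene [313.8
[... 939 characters left out ...]
e [338.2 123.8] 0.56 [0.4282 0.4083 0.0077]
mug side [297.3 150.5] 0.85 [ 0.5678 -0.3601  0.0218]
   tri mug [0.5335 0.2142 0.2909]
globe scene [340.8 124.6] 0.8 [0.4401 0.4115 0.0126]
globe side [281.1 343.9] 0.56 [0.4174 0.4427 0.0117]
   tri globe [ 0.4219  0.4268 -0.0116]
glue_bottle scene [352.5 155.4] 0.64 [0.5811 0.3704 0.0008]
glue_bottle side [220.3 310.5] 0.56 [0.5614 0.4172 0.0363]
   tri glue_bottle [ 0.5765  0.3789 -0.011 ]
book scene [237.6 173.3] 0.68 [ 0.4741 -0.0484  0.0323]
book scene [125.  219.8] 0.57 [ 0.4676 -0.4568  0.031 ]
book side [335.8 151.7] 0.83 [ 0.4319 -0.3828  0.0264]
book side [296.3 152.2] 0.66 [ 0.5711 -0.3594  0.0146]
   tri book [ 0.4642 -0.0926  0.137 ]
```

View pics/scene0.png

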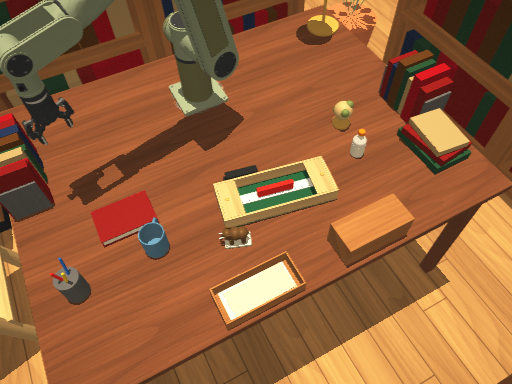

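```bash
cat > b.py <<'E'
from h import *
np.set_printoptions(precision=4,suppress=True)
# point clouds of grip and box (top surfaces)
C={};
for n in("scene","side"):
    p=cams.snapshot(n);v,u=np.mgrid[:384,:512];z=p["z_map"];K=p["camera_matrix"]
    c=np.stack([(u-K[0,2])/K[0,0]*z,(v-K[1,2])/K[1,1]*z,z],-1)
    W=c@np.array(p["orientation"]).T+np.array(p["position"])
    g=p["image"].astype(int)
    red=(g[...,0]>g[...,1]*1.8)&(g[...,0]>g[...,2]*1.8)&(g[...,0]>70)
    ok=(z>0)&(W[...,0]>.45)&(W[...,0]<.75)&(W[...,1]>-.2)&(W[...,1]<.27)
    q=W[red&ok];print(n,"red",len(q))
    t=q[q[:,2]>.038]; 
    for zz in (q,t):
        if len(zz)>5:
            r=cv2.minAreaRect(zz[:,:2].astype(np.float32));print(r,np.percentile(zz[:,2],[2,25,50,75,98]))
    top=ok&(W[...,2]>.048)&(W[...,2]<.064);m=top.astype(np.uint8)
    k,l,s,_=cv2.connectedComponentsWithStats(m,connectivity=8)
    for i in range(1,k):
        if s[i,4]>40:
            w=W[l==i];r=cv2.minAreaRect(w[:,:2].astype(np.float32));print(" top",s[i],r,np.median(w[:,2]))
    for t in ("box","ruler_grip"):
        for d in models.regions_of(t,p)[:1]: 
            w=W[d["pixels"]&(z>0)];r=cv2.minAreaRect(w[:,:2].astype(np.float32));print(t,d["confidence"],d["at"],r)
E
python3 b.py
```

```text
scene red 1311
((0.6010465025901794, 0.03498345613479614), (0.2980249524116516, 0.4696682095527649), 0.03630076348781586) [-0.0065 -0.0024  0.0002  0.0148  0.0468]
((0.5883074402809143, 0.03649000823497772), (0.13055260479450226, 0.02282819151878357), 78.26512145996094) [0.0383 0.0419 0.044  0.0458 0.0487]
 top [ 213  156  126   67 2098] ((0.5998754501342773, 0.03226190805435181), (0.3969748020172119, 0.16256308555603027), 79.4935302734375) 0.0544634845653591
 top [226 228  22  12  94] ((0.7108376026153564, -0.16256976127624512), (0.022745586931705475, 0.07181855291128159), 0.35527101159095764) 0.0583267161824208
box 0.82 [269.8, 198.1] ((0.5957708954811096, 0.04424673318862915), (0.4329688549041748, 0.20176240801811218), 84.14908599853516)
ruler_grip 0.69 [275.1, 190.6] ((0.588972806930542, 0.04389134794473648), (0.2566530406475067, 0.05279399827122688), 75.71437072753906)
side red 380
((0.5940549373626709, 0.022911764681339264), (0.16918699443340302, 0.04897084832191467), 78.81959533691406) [0.0045 0.0267 0.04   0.0445 0.047 ]
((0.5835044980049133, 0.04268989711999893), (0.13147284090518951, 0.020943647250533104), 79.08152770996094) [0.0387 0.0429 0.0444 0.0454 0.0473]
 top [238 159  21  14 106] ((0.6800994277000427, -0.15347054600715637), (0.0838596299290657, 0.030435197055339813), 52.924034118652344) 0.057215923430156246
 top [ 196  166  113   89 2311] ((0.5964999198913574, 0.035540416836738586), (0.4023337960243225, 0.1587413251399994), 79.56875610351562) 0.05465017678451256
box 0.96 [248.8, 219.7] ((0.5952296853065491, -0.007715344429016113), (0.49809500575065613, 0.1979738026857376), 84.81666564941406)
ruler_grip 0.6 [265.6, 210.8] ((0.5823445916175842, 0.03184634447097778), (0.2770195007324219, 0.06667327135801315), 85.48143768310547)
```

View pics/side0.png

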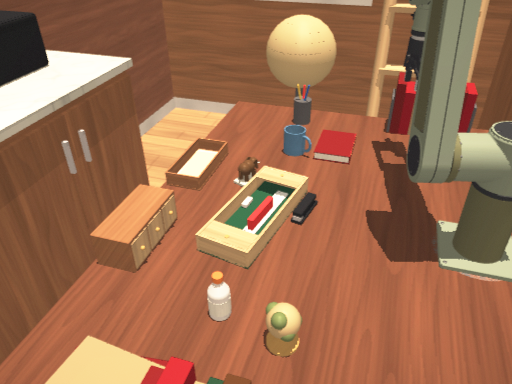

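The scene image shows the box around (276,190) with the red grip bar at about (275,188). The side image shows the grip at (261,211), the white eraser at (247,202), the elephant at (248,170) and the stapler at (305,208). The ruler runs along about 78.5° in world xy. Next I plan the move to a hover above the grip.

```bash
cat > plan.py <<'E'
from h import *
import sys
# plan x y z heading_deg n : rows from present pose (roll first)
def plan(t,head,n):
    o=readout.get_obs();R=o["tcp_rot"];p=o["tcp_pos"]
    h=np.degrees(np.arctan2(R[1,0],R[0,0]));d=(head-h+180)%360-180
    k=int(np.ceil(abs(d)/8.0)) if abs(d)>.2 else 0
    step=(np.array(t)-p)/n;rows=[];rl=[]
    for i in range(n):
        c,s=np.cos(np.radians(h)),np.sin(np.radians(h))
        T=np.array([[c,s,0],[s,-c,0],[0,0,-1]])
        rows.append([round(float(x),4) for x in T.T@step]);r=-d/k if i<k else 0
        rl.append(round(float(r),2));h-=r
    print("from",p,"head turn",d);print(rows);print(rl)
if __name__=="__main__":
    a=list(map(float,sys.argv[1:]));plan(a[:3],a[3],int(a[4]))
E
python3 plan.py .586 .040 .17 78.5 17
```

```text
from [ 0.21528359 -0.53316823  0.23127069] head turn 56.50950085724145
[[0.0328, -0.0231, 0.0036], [0.0354, -0.0189, 0.0036], [0.0375, -0.0144, 0.0036], [0.039, -0.0097, 0.0036], [0.0399, -0.0048, 0.0036], [0.0402, 0.0001, 0.0036], [0.0398, 0.0051, 0.0036], [0.0389, 0.0099, 0.0036], [0.0374, 0.0146, 0.0036], [0.0374, 0.0146, 0.0036], [0.0374, 0.0146, 0.0036], [0.0374, 0.0146, 0.0036], [0.0374, 0.0146, 0.0036], [0.0374, 0.0146, 0.0036], [0.0374, 0.0146, 0.0036], [0.0374, 0.0146, 0.0036], [0.0374, 0.0146, 0.0036]]
[-7.06, -7.06, -7.06, -7.06, -7.06, -7.06, -7.06, -7.06, 0.0, 0.0, 0.0, 0.0, 0.0, 0.0, 0.0, 0.0, 0.0]
```

Call:
{"name": "carry_out", "arguments": {
  "translation": [
    [0.033,-0.023,0],
    [0.035,-0.019,0],
    [0.0375,-0.0145,0],
    [0.039,-0.01,0],
    [0.04,-0.005,0],
    [0.04,0,0],
    [0.04,0.005,0],
    [0.039,0.01,0],
    [0.0375,0.0145,0],
    [0.0375,0.0145,0]
  ],
  "roll": [-7.06,-7.06,-7.06,-7.06,-7.06,-7.06,-7.06,-7.06,0,0],
  "claw": [0.0854,0.0854,0.0854,0.0854,0.0854,0.0854,0.0854,0.0854,0.0854,0.0854]
}}

```text
clock: 2.6
tcp_pos: [0.4333, -0.1937, 0.2316]
tcp_rot: [[0.2, 0.98, 0.001], [0.98, -0.2, -0.001], [-0.0, 0.001, -1.0]]
wrist_force: [1.3, -0.2, 0.3]
finger_gap: 0.995
grip_force: 0.0
```

Call:
{"name": "carry_out", "arguments": {
  "translation": [
    [0.0375,0.0145,0],
    [0.0375,0.0145,0.01],
    [0.0375,0.0145,0.01],
    [0.0375,0.0145,0.01],
    [0.0375,0.0145,0.01],
    [0.0375,0.0145,0.01],
    [0.0375,0.0145,0.01],
    [0,0,0],
    [0,0,0],
    [0,0,0]
  ],
  "roll": [0,0,0,0,0,0,0,0,0,0],
  "claw": [0.07,0.06,0.05,0.05,0.05,0.05,0.05,0.05,0.05,0.05]
}}

```text
clock: 3.6
tcp_pos: [0.5842, 0.041, 0.1715]
tcp_rot: [[0.2, 0.98, -0.0], [0.98, -0.2, -0.0], [-0.0, 0.0, -1.0]]
wrist_force: [-1.6, -0.4, 0.3]
finger_gap: 0.588
grip_force: 0.0
```

```bash
cat > w.py <<'E'
from h import *
import sys
np.set_printoptions(precision=4,suppress=True)
def wray(o,p,uv):
    K=p["camera_matrix"];a=(uv[0]-K[0,2])/K[0,0];b=(uv[1]-K[1,2])/K[1,1];th=np.hypot(a,b)
    d=np.array([np.sin(th)*a/th,np.sin(th)*b/th,np.cos(th)]) if th>1e-9 else np.array([0,0,1.])
    M=np.array(p["mount"]);R=o["tcp_rot"]
    return R@M[:3,3]+o["tcp_pos"],R@M[:3,:3]@d
def wcloud(o,p):
    K=p["camera_matrix"];v,u=np.mgrid[:384,:512]
    a=(u-K[0,2])/K[0,0];b=(v-K[1,2])/K[1,1];th=np.hypot(a,b)+1e-9;z=p["z_map"]
    t=np.tan(np.minimum(th,1.5));c=np.stack([t*a/th*z,t*b/th*z,z],-1)
    M=np.array(p["mount"]);R=o["tcp_rot"]
    return (c@M[:3,:3].T+M[:3,3])@R.T+o["tcp_pos"]
if __name__=="__main__":
    o=readout.get_obs();p=cams.snapshot("wrist")
    print({k:o[k] for k in("clock","tcp_pos","tcp_rot","finger_gap","wrist_force")},p["camera_matrix"][0])
    cv2.imwrite(sys.argv[1],cv2.cvtColor(p["image"],cv2.COLOR_RGB2BGR))
    W=wcloud(o,p);np.savez("w.npz",W=W,im=p["image"],z=p["z_map"])
    for t in("ruler_grip","ruler_end_a","box_mouth","eraser"):
        for d in models.tip_of(t,p)[:2]:
            c,r=wray(o,p,d["at"]);print(t,d["at"],d["confidence"],"depth",W[int(d["at"][1]),int(d["at"][0])],"z=.033",c+r*(.033-c[2])/r[2])
    g=p["image"].astype(int);red=(g[...,0]>g[...,1]*1.8)&(g[...,0]>g[...,2]*1.8)&(p["z_map"]>0)
    t=W[red&(W[...,2]>.040)&(W[...,2]<.052)&(np.abs(W[...,0]-.586)<.06)&(np.abs(W[...,1]-.04)<.12)]
    if len(t): print("red top",len(t),np.median(t[:,2]),cv2.minAreaRect(t[:,:2].astype(np.float32)))
E
python3 w.py pics/w1.png
```

```text
{'clock': 3.6, 'tcp_pos': array([0.5842, 0.041 , 0.1715]), 'tcp_rot': array([[ 0.2004,  0.9797, -0.0001],
       [ 0.9797, -0.2004, -0.0005],
       [-0.0005,  0.    , -1.    ]]), 'finger_gap': 0.5882746849445356, 'wrist_force': array([-1.6255, -0.395 ,  0.3496])} [297.3186   0.     255.2678]
ruler_grip [255.0, 175.2] 0.59 depth [0.5843 0.047  0.0476] z=.033 [0.5834 0.0427 0.033 ]
ruler_end_a [258.0, 289.0] 0.7 depth [ 0.555  -0.1152  0.0072] z=.033 [ 0.5588 -0.0952  0.033 ]
ruler_end_a [270.4, 186.3] 0.67 depth [0.5955 0.0212 0.0109] z=.033 [0.5962 0.0282 0.033 ]
box_mouth [271.1, 185.7] 0.63 depth [0.5968 0.0221 0.011 ] z=.033 [0.597  0.0287 0.033 ]
eraser [318.2, 210.0] 0.94 depth [ 0.6421 -0.0126  0.0218] z=.033 [ 0.6407 -0.0075  0.033 ]
red top 2286 0.04728000226952705 ((0.585756242275238, 0.041760049760341644), (0.12740808725357056, 0.01797996647655964), 79.14250946044922)
```

View pics/w1.png

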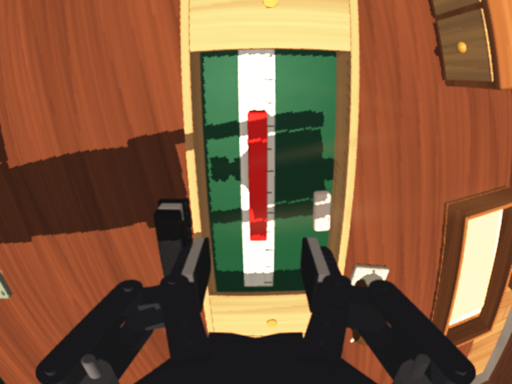

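The wrist view shows the bar from (258,111) to (258,240), the blade from row 50 to 288 under both covers, and the eraser at (322,210). I now measure the cover edges relative to the grip.

```bash
python3 - <<'E'
import numpy as np,cv2
d=np.load("w.npz");W=d["W"];z=d["z"];g=np.array([.5858,.0418])
m=(z>0)&(W[...,2]>.049)&(W[...,2]<.066)&(np.abs(W[...,0]-.597)<.13)&(np.abs(W[...,1]-.034)<.24)
w=W[m];print(len(w),np.median(w[:,2]))
for a in(78.8,79.1,79.4,79.7,80):
    u=np.array([np.cos(np.radians(a)),np.sin(np.radians(a))]);n=np.array([u[1],-u[0]])
    s=(w[:,:2]-g)@u;t=(w[:,:2]-g)@n
    c=(t>-.04)&(t<.06)
    mid=np.abs(s)<.11
    print(a,"covers s",np.percentile(s[c&(s>0)],[1,3,97]),np.percentile(s[c&(s<0)],[3,90,97,99]),"walls t",[np.percentile(t[mid&q],[3,50,97]) for q in((t<0),(t>0))],
     "slope",[np.polyfit(s[mid&q],t[mid&q],1)[0] for q in ((t<0)&(t>-.1),(t>.03))])
E
python3 plan.py .5858 .0418 .085 79.2 6
```

```text
17424 0.0571693278632502
78.8 covers s [0.12025527 0.12105105 0.16394036] [-0.19033827 -0.13042365 -0.12913325 -0.12867727] walls t [array([-0.06484154, -0.05998131, -0.05595027]), array([0.08205038, 0.08570852, 0.09095386])] slope [np.float64(-0.017618386112877416), np.float64(-0.014512341032492404)]
79.1 covers s [0.12026227 0.12094815 0.16386758] [-0.19042698 -0.13041393 -0.12920326 -0.12872276] walls t [array([-0.0644575 , -0.05980429, -0.05612471]), array([0.08250901, 0.08577229, 0.09083262])] slope [np.float64(-0.012337957207388492), np.float64(-0.009305189471850448)]
79.4 covers s [0.12022582 0.1208649  0.16377019] [-0.19051125 -0.13044077 -0.12923605 -0.12874923] walls t [array([-0.06423927, -0.05965363, -0.05623301]), array([0.08286681, 0.08584805, 0.09076758])] slope [np.float64(-0.007118263058835693), np.float64(-0.004061495170574863)]
79.7 covers s [0.12017085 0.12079654 0.16376352] [-0.1905473  -0.13045645 -0.12926575 -0.12872123] walls t [array([-0.06407504, -0.05954221, -0.05618404]), array([0.08296277, 0.08593049, 0.09079116])] slope [np.float64(-0.0020365472762279234), np.float64(0.0011336633671729518)]
80 covers s [0.12008972 0.12081715 0.16375253] [-0.19056481 -0.13055207 -0.12923953 -0.12865915] walls t [array([-0.06403594, -0.05932002, -0.05584692]), array([0.08280603, 0.08599864, 0.09098023])] slope [np.float64(0.0033078115331139535), np.float64(0.0064884227287381495)]
from [0.5843835  0.04076674 0.17187028] head turn 0.8162345359360756
[[0.0002, 0.0002, 0.0145], [0.0002, 0.0002, 0.0145], [0.0002, 0.0002, 0.0145], [0.0002, 0.0002, 0.0145], [0.0002, 0.0002, 0.0145], [0.0002, 0.0002, 0.0145]]
[-0.82, 0.0, 0.0, 0.0, 0.0, 0.0]
```

Call:
{"name": "carry_out", "arguments": {
  "translation": [
    [0.0012,0.0012,0.02],
    [0,0,0.02],
    [0,0,0.02],
    [0,0,0.02],
    [0,0,0.02],
    [0,0,0.02],
    [0,0,0.02],
    [0,0,0.0155],
    [0,0,0],
    [0,0,0]
  ],
  "roll": [-0.8,0,0,0,0,0,0,0,0,0],
  "claw": [0.05,0.05,0.05,0.05,0.05,0.05,0.05,0.05,0.05,0.05],
  "squeeze": 25
}}

```text
clock: 4.85
tcp_pos: [0.586, 0.0425, 0.016]
tcp_rot: [[0.187, 0.982, 0.0], [0.982, -0.187, 0.0], [0.0, 0.0, -1.0]]
wrist_force: [0.2, -0.8, 0.3]
finger_gap: 0.582
grip_force: 0.0
```

Call:
{"name": "carry_out", "arguments": {
  "translation": [
    [0,0,0],
    [0,0,0],
    [0,0,0],
    [0,0,0],
    [0,0,0],
    [0,0,0],
    [0,0,0],
    [0,0,0],
    [0,0,0],
    [0,0,0]
  ],
  "roll": [0,0,0,0,0,0,0,0,0,0],
  "claw": [0.04,0.03,0.02,0.01,0.005,0.005,0.005,0.005,0.005,0.005],
  "squeeze": 25
}}

```text
clock: 5.85
tcp_pos: [0.5867, 0.0427, 0.0168]
tcp_rot: [[0.186, 0.983, 0.002], [0.983, -0.186, -0.0], [0.0, 0.002, -1.0]]
wrist_force: [-0.8, 0.2, 5.1]
finger_gap: 0.206
grip_force: 25.5
```

Call:
{"name": "carry_out", "arguments": {
  "translation": [
    [0,0,-0.005],
    [0,0,-0.005],
    [0,0,-0.005],
    [0,0,0],
    [0.007,0,0],
    [0.007,0,0],
    [0.007,0,0],
    [0.007,0,0],
    [0,0,0],
    [0,0,0]
  ],
  "roll": [0,0,0,0,0,0,0,0,0,0],
  "claw": [0.005,0.005,0.005,0.005,0.005,0.005,0.005,0.005,0.005,0.005]
}}

```text
clock: 6.85
tcp_pos: [0.591, 0.0706, 0.0307]
tcp_rot: [[0.185, 0.983, -0.0], [0.983, -0.185, -0.0], [-0.0, -0.0, -1.0]]
wrist_force: [0.4, 0.7, -1.9]
finger_gap: 0.206
grip_force: 24.5
```

```bash
cat > r.py <<'E'
from w import *
# ruler state: slope of bar top along tool x, blade ends
o=readout.get_obs();p=cams.snapshot("wrist");W=wcloud(o,p);g=p["image"].astype(int)
x=o["tcp_rot"][:,0];y=o["tcp_rot"][:,1];D=W-o["tcp_pos"];s=D@x;t=D@y
if len(sys.argv)>1: cv2.imwrite(sys.argv[1],cv2.cvtColor(p["image"],cv2.COLOR_RGB2BGR))
print(o["clock"],o["tcp_pos"],o["wrist_force"],o["torque"],o["finger_gap"],o["grip_force"])
ok=(p["z_map"]>0)&(np.abs(s)<.17)
red=ok&(g[...,0]>g[...,1]*1.8)&(g[...,0]>g[...,2]*1.8)&(np.abs(t)<.012)&(np.abs(s)<.08)&(np.abs(D[...,2]-.03)<.025)
top=W[red][:,2];f=np.polyfit(s[red],top,1);k=np.abs(top-np.polyval(f,s[red]))<.004
f=np.polyfit(s[red][k],top[k],1)
print("bar n",red.sum(),"slope deg",np.degrees(np.arctan(f[0])),"top at s=0",f[1],"s range",np.percentile(s[red][k],[1,99]))
wh=ok&(g.min(-1)>130)&(g.max(-1)-g.min(-1)<30)&(np.abs(t)<.02)&(D[...,2]<.02)
if wh.sum()>30:
    q=np.abs(s[wh])>.02;f=np.polyfit(s[wh],W[wh][:,2],1)
    print("blade n",wh.sum(),"slope",np.degrees(np.arctan(f[0])),"z0",f[1],"s",np.percentile(s[wh],[1,99]))
for nm,c in (("+",s>0),("-",s<0)):
    m=(p["z_map"]>0)&(W[...,2]>.050)&(W[...,2]<.062)&(t>.025)&(t<.06)&(np.abs(s)<.2)&c&(np.abs(s)>.06)
    if m.sum()>20: print("cover",nm,np.percentile(s[m],[1,5,95,99]))
E
python3 r.py pics/w2.png
```

```text
6.85 [0.591  0.0706 0.0307] [ 0.4097  0.7198 -1.9334] [-0.0043  0.0362  0.0258] 0.20628016948868438 24.53744351863861
bar n 7992 slope deg -0.2325391264735857 top at s=0 0.061105178417383096 s range [-0.0362  0.063 ]
blade n 6616 slope -0.15008805677295153 z0 0.02518482954231915 s [-0.0689  0.092 ]
cover + [0.0914 0.0926 0.123  0.1255]
```

View pics/w2.png

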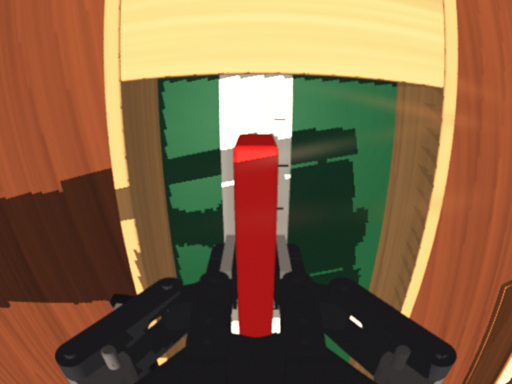

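The view shows the bar from (257,135) to (257,333), with its +y blade end under the cover (edge at row ~76). The slide worked, so next I lift towards the +y cover's edge.

Call:
{"name": "carry_out", "arguments": {
  "translation": [
    [0,0,-0.006],
    [0,0,-0.006],
    [0,0,-0.006],
    [0,0,-0.003],
    [0,0,-0.001],
    [0,0,-0.001],
    [0,0,-0.001],
    [0,0,-0.001],
    [0,0,0],
    [0,0,0]
  ],
  "roll": [0,0,0,0,0,0,0,0,0,0],
  "claw": [0.005,0.005,0.005,0.005,0.005,0.005,0.005,0.005,0.005,0.005],
  "squeeze": 20
}}

```text
clock: 7.9
tcp_pos: [0.5907, 0.0703, 0.0553]
tcp_rot: [[0.186, 0.983, -0.001], [0.983, -0.186, 0.0], [-0.0, -0.001, -1.0]]
wrist_force: [0.6, 0.7, -3.5]
finger_gap: 0.202
grip_force: 24.2
```

```bash
python3 r.py
```

```text
7.9 [0.5907 0.0703 0.0553] [ 0.6334  0.7051 -3.4923] [-0.1082 -0.08   -0.0195] 0.20229301116871512 24.20330286026001
bar n 7985 slope deg -0.5219635365952897 top at s=0 0.08574894561834669 s range [-0.036   0.0629]
blade n 6421 slope -0.3565249534826184 z0 0.049838899169790986 s [-0.0691  0.0911]
cover + [0.0919 0.0935 0.1299 0.1323]
```

Call:
{"name": "carry_out", "arguments": {
  "translation": [
    [0,0,-0.001],
    [0,0,0],
    [0,0,-0.001],
    [0,0,0],
    [0,0,-0.001],
    [0,0,0],
    [0,0,-0.001],
    [0,0,0],
    [0,0,0],
    [0,0,0]
  ],
  "roll": [0,0,0,0,0,0,0,0,0,0],
  "claw": [0.005,0.005,0.005,0.005,0.005,0.005,0.005,0.005,0.005,0.005],
  "squeeze": 20
}}

```text
clock: 8.95
tcp_pos: [0.5909, 0.0701, 0.0598]
tcp_rot: [[0.186, 0.983, -0.0], [0.983, -0.186, -0.0], [-0.0, -0.0, -1.0]]
wrist_force: [-0.8, 1.0, -3.9]
finger_gap: 0.206
grip_force: 24.0
```

```bash
python3 r.py
```

```text
8.95 [0.5909 0.0701 0.0598] [-0.7681  1.012  -3.8568] [-0.0491  0.1326  0.0822] 0.20595892795989404 24.012876749038696
bar n 7878 slope deg -3.136214379785551 top at s=0 0.09013102120507277 s range [-0.0345  0.0631]
blade n 6354 slope -3.0127938880475087 z0 0.05417054297089858 s [-0.066   0.0913]
cover + [0.092  0.0936 0.1311 0.1336]
```

It pivots gently on the cover's edge with about 2 N. I go on to about 5.5°.

Call:
{"name": "carry_out", "arguments": {
  "translation": [
    [0,0,-0.001],
    [0,0,0],
    [0,0,-0.001],
    [0,0,0],
    [0,0,-0.001],
    [0,0,0],
    [0,0,-0.001],
    [0,0,0],
    [0,0,0],
    [0,0,0]
  ],
  "roll": [0,0,0,0,0,0,0,0,0,0],
  "claw": [0.005,0.005,0.005,0.005,0.005,0.005,0.005,0.005,0.005,0.005],
  "squeeze": 20
}}

```text
clock: 10.0
tcp_pos: [0.5911, 0.0702, 0.0639]
tcp_rot: [[0.186, 0.983, 0.0], [0.983, -0.186, -0.0], [-0.0, 0.0, -1.0]]
wrist_force: [0.9, 0.0, -3.0]
finger_gap: 0.207
grip_force: 23.9
```

```bash
python3 r.py
python3 - <<'E'
from h import *
P=cams.snapshot("side");im=P["image"][140:280,170:340]
Q=cams.snapshot("scene");im2=Q["image"][130:250,190:360]
a=cv2.resize(im,None,fx=3,fy=3,interpolation=cv2.INTER_CUBIC)
b=cv2.resize(im2,(510,180*2) ,interpolation=cv2.INTER_CUBIC)
cv2.imwrite("pics/s3.png",cv2.cvtColor(a,cv2.COLOR_RGB2BGR));cv2.imwrite("pics/c3.png",cv2.cvtColor(b,cv2.COLOR_RGB2BGR))
E
```

```text
10.0 [0.5911 0.0702 0.0639] [ 0.9     0.0234 -3.0144] [0.0127 0.065  0.046 ] 0.20715444227629112 23.86874556541443
bar n 7804 slope deg -5.533853417700177 top at s=0 0.09410120320033197 s range [-0.0333  0.0632]
blade n 6283 slope -5.436802662203744 z0 0.05802401211748759 s [-0.0633  0.0909]
cover + [0.0919 0.0936 0.1324 0.1348]
```

View pics/s3.png

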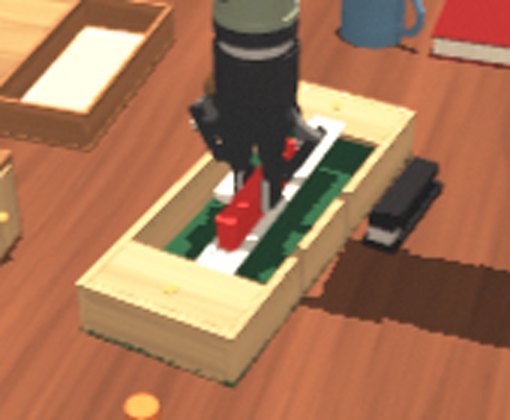

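View pics/c3.png

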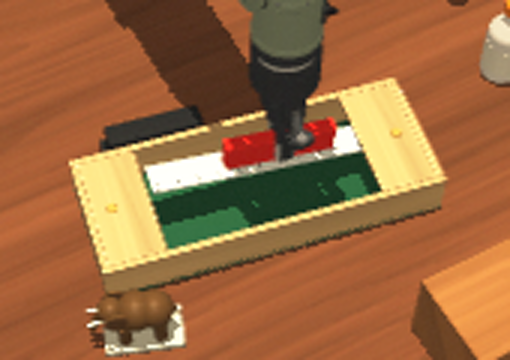

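The side view crop shows the -y blade end at (333,122), now above its cover's edge, and the other end still under the +y cover at (215,262). I back off 3 mm and draw it out along its own slant.

Call:
{"name": "carry_out", "arguments": {
  "translation": [
    [0,0,0.003],
    [0,0,0],
    [-0.006,0,-0.0006],
    [-0.006,0,-0.0006],
    [-0.006,0,-0.0006],
    [-0.006,0,-0.0006],
    [-0.006,0,-0.0006],
    [-0.006,0,-0.0006],
    [0,0,0],
    [0,0,0]
  ],
  "roll": [0,0,0,0,0,0,0,0,0,0],
  "claw": [0.005,0.005,0.005,0.005,0.005,0.005,0.005,0.005,0.005,0.005],
  "squeeze": 40
}}

```text
clock: 11.15
tcp_pos: [0.5844, 0.0347, 0.0644]
tcp_rot: [[0.187, 0.982, 0.0], [0.982, -0.187, 0.0], [0.0, 0.0, -1.0]]
wrist_force: [-0.4, -0.2, -1.5]
finger_gap: 0.203
grip_force: 45.3
```

```bash
python3 r.py
```

```text
11.15 [0.5844 0.0347 0.0644] [-0.4392 -0.1583 -1.4905] [0.0017 0.0158 0.0281] 0.20280920497774915 45.260111689567566
bar n 7807 slope deg -5.358243853547154 top at s=0 0.09456147509921135 s range [-0.0334  0.0633]
blade n 8605 slope -5.250583556255892 z0 0.05847091571972835 s [-0.0596  0.1273]
cover + [0.1275 0.1277 0.1349 0.1362]
```

Call:
{"name": "carry_out", "arguments": {
  "translation": [
    [-0.006,0,-0.0006],
    [-0.006,0,-0.0006],
    [-0.006,0,-0.0006],
    [-0.006,0,-0.0006],
    [-0.006,0,-0.0006],
    [-0.006,0,-0.0006],
    [-0.002,0,0],
    [0,0,0],
    [0,0,0],
    [0,0,0]
  ],
  "roll": [0,0,0,0,0,0,0,0,0,0],
  "claw": [0.005,0.005,0.005,0.005,0.005,0.005,0.005,0.005,0.005,0.005]
}}

```text
clock: 12.2
tcp_pos: [0.5773, -0.0023, 0.068]
tcp_rot: [[0.186, 0.983, -0.0], [0.983, -0.186, 0.0], [0.0, -0.0, -1.0]]
wrist_force: [0.2, -0.4, -1.5]
finger_gap: 0.199
grip_force: 45.3
```

```bash
python3 r.py pics/w4.png
```

```text
12.2 [ 0.5773 -0.0023  0.068 ] [ 0.2341 -0.4378 -1.5191] [ 0.0289 -0.0014 -0.0091] 0.19937028611953367 45.25724709033966
bar n 7804 slope deg -5.334467467954917 top at s=0 0.09809622711395997 s range [-0.0336  0.0632]
blade n 9461 slope -5.255116331364362 z0 0.062017749239540794 s [-0.0593  0.1348]
cover - [-0.1025 -0.101  -0.0864 -0.0849]
```

View pics/w4.png

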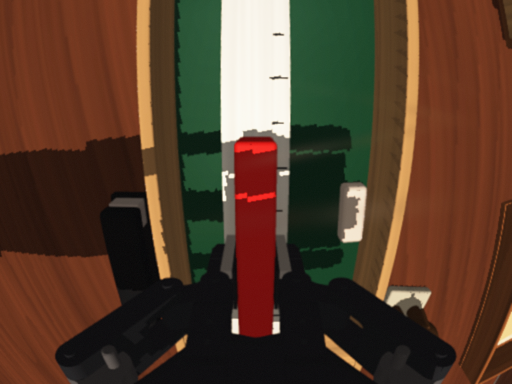

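The view shows the bar from (257,137) to (257,333) with the blade between the box walls and no longer under the +y cover. The eraser at (352,212) is untouched. By the move lengths, the +y end is about 15 mm clear of the cover, so I lift straight up and then back over the middle.

Call:
{"name": "carry_out", "arguments": {
  "translation": [
    [0,0,-0.005],
    [0,0,-0.01],
    [0,0,-0.015],
    [0,0,-0.015],
    [0,0,-0.015],
    [0,0,-0.015],
    [0,0,-0.015],
    [0,0,-0.015],
    [0,0,-0.01],
    [0,0,-0.005]
  ],
  "roll": [0,0,0,0,0,0,0,0,0,0],
  "claw": [0.005,0.005,0.005,0.005,0.005,0.005,0.005,0.005,0.005,0.005],
  "squeeze": 60
}}

```text
clock: 13.25
tcp_pos: [0.5779, -0.0026, 0.1896]
tcp_rot: [[0.186, 0.983, 0.002], [0.983, -0.186, -0.0], [0.0, 0.002, -1.0]]
wrist_force: [0.0, 0.8, -1.6]
finger_gap: 0.197
grip_force: 62.4
```

Call:
{"name": "carry_out", "arguments": {
  "translation": [
    [0.004,0,-0.002],
    [0.008,0.004,-0.004],
    [0.008,0.004,-0.004],
    [0.008,0.004,-0.004],
    [0.006,0.002,-0.002],
    [0,0,0],
    [0,0,0],
    [0,0,0],
    [0,0,0],
    [0,0,0]
  ],
  "roll": [0,0,0,0,0,0,0,0,0,0],
  "claw": [0.005,0.005,0.005,0.005,0.005,0.005,0.005,0.005,0.005,0.005]
}}

```text
clock: 14.25
tcp_pos: [0.5971, 0.0281, 0.2038]
tcp_rot: [[0.187, 0.982, -0.0], [0.982, -0.187, -0.0], [-0.0, -0.0, -1.0]]
wrist_force: [-0.5, 0.4, -1.6]
finger_gap: 0.202
grip_force: 62.4
```

```bash
python3 r.py
python3 - <<'E'
from h import *
P=cams.snapshot("side")["image"];Q=cams.snapshot("scene")["image"]
cv2.imwrite("pics/f.png",cv2.cvtColor(np.hstack([P[100:300,150:350],Q[80:280,180:380]]).repeat(2,0).repeat(2,1),cv2.COLOR_RGB2BGR))
E
```

```text
14.25 [0.5971 0.0281 0.2038] [-0.4801  0.371  -1.5888] [-0.0086  0.0268 -0.0088] 0.20194378508179467 62.362239360809326
bar n 7772 slope deg -5.356915508989463 top at s=0 0.23391754740553888 s range [-0.0334  0.0632]
blade n 9400 slope -5.298762990443464 z0 0.1978878455030742 s [-0.0581  0.1348]
cover + [0.1319 0.133  0.1752 0.1771]
```

View pics/f.png

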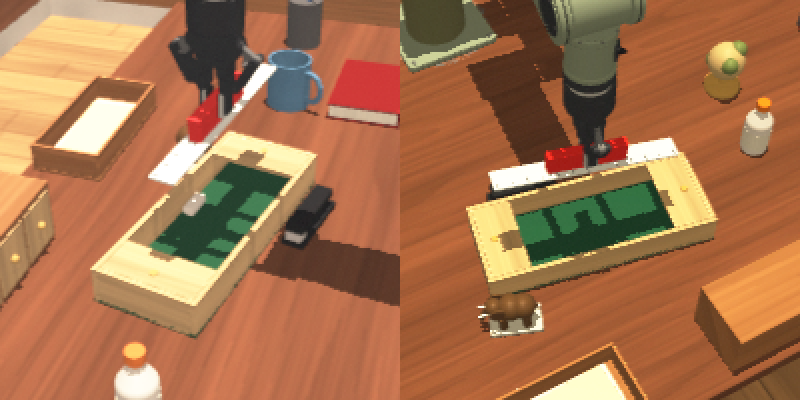

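Both views show the ruler held clear above the box, with the eraser and desk things in place. The lowest end is at about z = 0.18, which is 12 cm above the box top, and the tilt is about 5°.

```bash
python3 -c "
from station import ticket
print(ticket.hand_in())"
```

```text
the job is handed in; nothing more can be done
None
```

The job is handed in: the ruler is out of the box, held still over it by the red grip, about 5° off level with its lowest end about 12 cm above the box top; it came out with only about 2 N of contact on the cover's edge, and the eraser and the desk things in view had not moved.

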